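# Clamp, spray and unclamp a clay bear

## Robot

A 7-joint arm with a two-finger parallel gripper is mounted at the origin on the work surface. World frame = base frame: x ahead of the robot, y to its left, z up, the work surface at z = 0. Lengths are in m, angles in rad, forces in N, time in s.
With the tool pointing down it reaches from about 0.4 to 0.85 m from the base axis. Payload 4.5 kg.
Tool frame: the origin (TCP) lies midway between the tips of the shut fingers; the grasp point (between the pads) lies 19 mm behind it; z points along the fingers, y is the line along which they close (so a half turn about z gives the same grasp; the last joint's range is limited). The gripper opens to 88 mm and grips with 3 to 60 N. Pads are 18 mm wide; open, the fingers measure 123 mm over their backs; the gripper's body (75 mm by 187 mm) begins 45 mm behind the grasp point.
Start: joints at [-1.178, 0.689, -0.195, 1.565, 0.157, 0.902, -0.215], TCP at [0.219, 0.585, 0.239] pointing down, gripper open.
Joint ranges: [-3.01, 3.01], [-0.46, 2.08], [-1.47, 1.51], [0.13, 2.56], [-1, 4.14], [0.04, 2.09], [-2.66, 2.66]. Speed limits (rad/s): [2.57, 2.57, 3.14, 3.14, 3.14, 3.14, 3.14].

## Interface

Orientations are given as a unit quaternion [x, y, z, w].
In Python, from plant import r gives the robot as it stands.
- The arm moves only by the tool carry_out, never from a script. Its argument "plan" is a list of rows, each an object with "rot": the turn, a rotation vector about the tool's x, y, z in rad, a list of three; "xyz": the shift along the tool's x, y, z in m, a list of three; "grip": the closure in counts, from 0 (fully open) to 255 (shut). In form: [{"rot": [wx, wy, wz], "xyz": [dx, dy, dz], "grip": grip}, ...]. A call has 1 to 8 rows; each row is the pose to reach, as a shift and turn from the pose commanded when the call began, along the tool's axes at that moment; what a row does not reach only later rows make up. A row lasts 1/12 s, in which the tool goes at most 41.7 mm and 7.16 degrees, less where a joint would pass 70% of its speed; a pose out of reach is approached as far as the arm can. A call with a gripper value outside its range is refused whole. The fingers move at their own pace and stop on an object; "squeeze" is the grip in N (left out, the last holds). Time passes only in rows, so rows that repeat a pose let the fingers close. It gives the time, the measured TCP pose, the force, the opening and the grip force at its end, in the units of the state.
- r.get_state(): the state, without advancing time (a new reading comes with each control period).
- r.snapshot(name): name is "side" or "top"; returns the picture (400x640x3 uint8, red, green, blue); there is no depth.
- r.camera_params(name): a dict with "fx", "fy", "cx", "cy" (pixels), "position" and "attitude" of the camera in the world. Camera axes: x right, y down, z forward; pixel columns grow to the right and rows downward; lengths in m; the calibration is good to about 2 mm. A picture is of the moment at which its call begins. camera_params takes no time and is no camera call.
- r.finish_job(): hands the job in; it is judged then, once.
The state is a dict: "clock": time; "q": joint angles; "qd": joint speeds; "joint_torque": joint torques, N m; "tool_pos": TCP position; "eef_rot": TCP orientation; "contact_force": force on the tool from outside, world axes, zero at the start; "moment": the same for the moment, N m; "opening": opening from 0.0 (shut) to 1.0 (fully open); "finger_force": force on a finger pad.
Only numpy, scipy, OpenCV 4.12 (cv2) and the standard library are available. Lean on these libraries where they do the work, as an engineer would, in place of code of your own. Each camera call takes 0.05 s, during which the arm holds its last target. There are 200 camera calls.

## Task

Swing the toggle clamp over so that it holds down the wooden plinth of the white clay bear in the spraying nest, then squeeze the trigger of the spray gun fully, keep it squeezed for at least one second and let it spring home. Then swing the clamp all the way back open, so that the bear can be lifted out later. Only work the trigger while the plinth is clamped, leave the bear sitting in its nest, and do not disturb the jars, cup, brush and painted bears around it.

Things in the scene. Friction and masses are not known exactly. Their poses are not given: they have to be found in the camera images.
- spray_stand: Fixed plywood board, 180 x 290 x 12 mm, carrying the spray gun. Origin on the table under the foot of the gun's grip; at yaw 0 x points away from the robot, y left, z up. Two dark steel pillars hold the gun upside down by its barrel, which is level along y, 32 mm thick, its axis 105 mm above the table, nozzle towards -y, where the nest is.
- lamp (a point): Middle of a fixed white lamp tube over the gun, 25 mm thick, 260 mm long along the stand's y, 300 mm above the table, on 12 mm bent posts at both its ends that go down 98 mm beyond it (+x). It bars a vertical approach to the gun's grip: come in along the leaning grip, from the robot's side.
- grip_foot (a point): The fixed gun; this point lies on its barrel axis at the foot of the grip. z runs up along the grip, which leans 30 degrees from vertical towards the robot; y is the level line of the barrel, nozzle tip 114 mm to -y. The aluminium grip is 24 mm wide (x), 28 mm deep (y = 0 to 28 mm) and ends at z = 98 mm. The trigger stands beside it at -y.
- squeeze_point (a point): Where to squeeze: 75 mm up the grip, axes as grip_foot. Squeeze along y: the back of the grip is 23 mm to +y of this point; the trigger's front face is 38 mm to -y at rest, 23 mm when fully squeezed. So grip and trigger measure 61 mm over all at rest (65 mm at the trigger's free end), 46 mm squeezed. Free space around them down to 40 mm below this point along z.
- trigger (a joint): Flat steel trigger, 68 mm long, 16 mm wide, 8 mm thick, hinged at its foot 55 mm below squeeze_point along its z, free end 13 mm above it. 0 rad = sprung home, 0.27 rad = fully squeezed against its stop, moving towards the grip. At squeeze_point's height it takes 3 N to start and 8.5 N to hold fully squeezed; it springs back when let go.
- nest: Fixed dark steel plate, 100 mm (x) x 235 mm (y) x 12 mm, with a pocket of 8 mm high aluminium lips in which the bear's plinth sits. Origin on the table under the middle of the pocket; z up; the toggle clamp stands at its -y end, away from the gun.
- clamp_pivot (a point): Pivot of the toggle clamp, 115 mm to -y of the nest's origin, 58 mm above the table, axes as the nest. The clamp is a rigid L swinging in the nest's y-z plane: a flat steel arm (86 mm long, 16 wide, 14 thick) and, square to it, a round handle (114 mm long, 20 mm thick, 28 mm ball at its end). Two cheeks, 34 mm along y, stand beside the pivot at x = -17 to +17 mm, 68 mm high.
- clamp (a joint): 0 rad = clamped: arm level towards the bear (nest +y), pad on the plinth, handle upright. 1.75 rad = fully open (start): arm up, leaning 10 degrees away from the bear; handle away from the bear (-y), 10 degrees below level. It is top-heavy: its weight swings it from mid swing (0.85 rad) to either end. Push arm or handle past mid swing (3 N at 50 mm from the pivot) and it falls on to the end.
- clamp_tip (a point): Middle of the clamp arm's tip, on its centre line 84 mm from the pivot.
- clamp_handle_end (a point): Free end of the clamp's handle (top of its ball), 114 mm from the pivot.
- clamp_pad: Round rubber pad, 18 mm across, 12 mm thick, swivelling slightly under the clamp arm 78 mm from the pivot; origin at the middle of its upper face.
- figure: White unpainted clay bear, 110 mm tall, 60 mm across, fixed on a wooden plinth 70 mm (x) x 100 mm (y) x 28 mm; origin at the centre of the plinth's underside. It stands 14 mm to +y of the middle, so the plinth's end next to the clamp is bare. Loose, about 0.4 kg; sits in the nest's pocket with 2 mm play, underside 12 mm above the table. Not to be lifted.
- lidded_jar: Bystander: big jar with brass lid, 84 mm across, 95 mm high; origin under its centre.
- paint_jar: Bystander: small jar, 44 mm across, 60 mm high, on the stand's board beyond the gun; origin under its centre.
- paint_cup: Bystander: white plastic cup, 56 mm across, 50 mm high, beyond the spray path; origin under its centre.
- painted_bear_a: Bystander: painted clay bear, 60 mm across, 110 mm high, on the robot's side of the spray path; origin under its centre.
- painted_bear_b: Bystander: painted clay bear, 60 mm across, 110 mm high, far side; origin under its centre.
- brush: Bystander: brush 180 mm long lying at the far side; origin under its middle.
- ochre_jar: Bystander: jar with orange cap, 60 mm across, 85 mm high, on the robot's side of the spray path; origin under its centre.

How it is judged:
By the outcome, as a careful person would: the job done as asked, in the order asked, and still so for the second after the job is handed in, with the robot touching nothing.
It also fails if it takes over 72 s, if anything falls off the work surface, if the arm or the gripper's body presses on something with over 40 N, if the wrist force passes 120 N, or if a joint passes its speed limit or range.

## Working session

There is one attempt and no reset: what is moved stays moved. The work goes in short steps, Python scripts to look and compute and a tool call to move; the robot and the scene stay as the last step left them, time stands still between calls to the robot, and variables do not carry over. Pictures are saved under pics/ and viewed, at most 10 in all, crops included, and the job is handed in when it is done.

Besides the shell and the picture viewer there is one more tool, called after "Emit:" as name(argument=value, ...) on one line, values as JSON. carry_out: Moves the arm, as the interface text tells. Its arguments: {"type":"object","properties":{"plan":{"type":"array"},"squeeze":{"type":"number"}},"required":["plan"]}

```bash
ls; mkdir -p pics; python3 - <<'E'
from plant import r
import cv2
for n in("side","top"):
    cv2.imwrite(f"pics/{n}0.png",cv2.cvtColor(r.snapshot(n),cv2.COLOR_RGB2BGR)); print(n,r.camera_params(n))
print(r.get_state())
E
```

```text
pics
side {'fx': 394.27342962436956, 'fy': 394.27342962436956, 'cx': 320.0028724452011, 'cy': 201.13227435334733, 'position': array([ 0.16841572, -0.6377948 ,  0.9045505 ]), 'attitude': array([ 0.87224401, -0.28470539,  0.12202419, -0.37847499])}
top {'fx': 365.6426845474541, 'fy': 365.6426845474541, 'cx': 322.0505097048686, 'cy': 203.67832540588947, 'position': array([ 0.50499522, -0.04016309,  0.96797442]), 'attitude': array([ 0.71482949, -0.69703147,  0.03725897, -0.04216277])}
{'clock': 0.1, 'q': array([-1.17819943,  0.68990151, -0.19453419,  1.56620486,  0.15728595,
        0.90251955, -0.21503713]), 'qd': array([ 0.00021296, -0.00077152, -0.00042106, -0.00234216,  0.00064221,
       -0.00147476,  0.00012179]), 'joint_torque': array([-2.23137526e-03, -5.28498137e+01, -1.27131142e+00, -1.53837597e+01,
       -5.25980804e-02,  1.99214199e-03,  2.94945482e-05]), 'tool_pos': array([0.21930229, 0.58466571, 0.2379991 ]), 'eef_rot': array([ 1.78370227e-01,  9.83963102e-01, -8.15948845e-04, -9.64421898e-05]), 'contact_force': array([-0.83742793, -0.36291866,  1.03614327]), 'moment': array([-0.04168917,  0.01205646,  0.01363332]), 'finger_force': 0.0, 'opening': 1.0033515495969216}
```

View pics/side0.png

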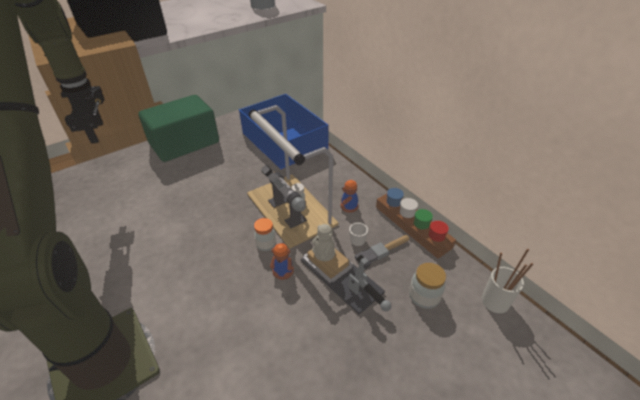

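View pics/top0.png

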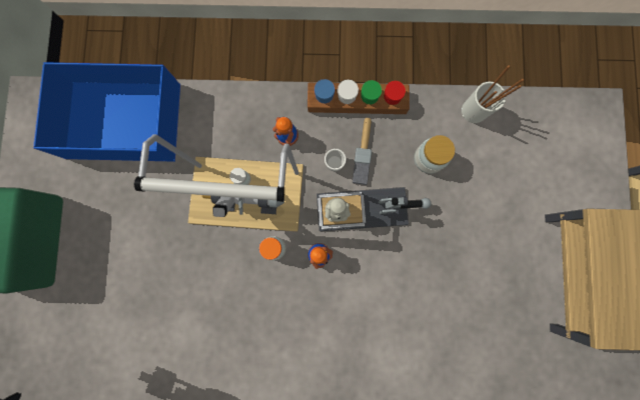

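The side view shows the gun stand near (290,210), the nest near (330,262) and the open clamp near (365,290). The top view shows the board spanning (190-303,158-230), the nest (318-408,190-228) and the clamp ball near (424,204). I'll enlarge both.

```bash
python3 - <<'E'
import cv2
a=cv2.imread("pics/top0.png")[145:245,180:440]
cv2.imwrite("pics/topc.png",cv2.resize(a,None,fx=3,fy=3,interpolation=cv2.INTER_CUBIC))
a=cv2.imread("pics/side0.png")[160:320,240:400]
cv2.imwrite("pics/sidec.png",cv2.resize(a,None,fx=3.75,fy=3.75,interpolation=cv2.INTER_CUBIC))
E
```

```text
(no output)
```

View pics/topc.png

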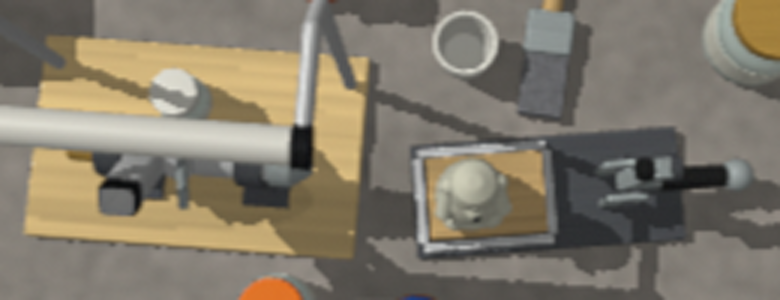

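View pics/sidec.png

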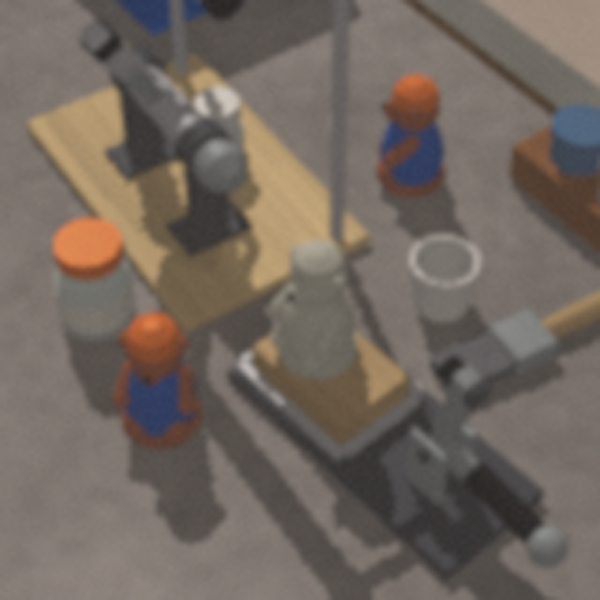

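The crops show the board corners, the nest plate corners, the grip's dark end cap (top crop 120,197; side crop 100,40), the open clamp arm tip (645,168; 455,370) and its ball (738,173; 547,545). Next I compute the positions.

```bash
cat >h.py <<'E'
import numpy as np,cv2
from plant import r
from scipy.spatial.transform import Rotation as R
def ray(n,u,v):
    c=r.camera_params(n); d=R.from_quat(c["attitude"]).apply([(u-c["cx"])/c["fx"],(v-c["cy"])/c["fy"],1])
    return np.array(c["position"]),d/np.linalg.norm(d)
def plane(n,u,v,z):
    p,d=ray(n,u,v); return p+d*(z-p[2])/d[2]
def tri(a,b):
    (p,d),(q,e)=ray("top",*a),ray("side",*b)
    s=np.linalg.lstsq(np.c_[d,-e],q-p,rcond=None)[0]
    A,B=p+d*s[0],q+e*s[1]; return (A+B)/2,np.linalg.norm(A-B)
T=lambda x,y:(180+(x-1)/3,145+(y-1)/3)
S=lambda x,y:(240+(x-1.4)/3.75,160+(y-1.4)/3.75)
E
python3 - <<'E'
from h import *
np.set_printoptions(precision=4,suppress=True)
print("q sense",R.from_quat(r.camera_params("top")["attitude"]).as_matrix()[:,2])
for nm,L in(("board",[(48,36),(370,60),(355,258),(24,235)]),("nest",[(411,147),(683,127),(686,242),(420,260)])):
    P=np.array([plane("top",*T(*c),.012) for c in L]); print(nm,P[:,:2].tolist(),P.mean(0),cv2.minAreaRect(P[:,:2].astype(np.float32)))
for c in[(28,125),(190,328),(370,243)]: print("board side",plane("side",*S(*c),.012))
for c in[(450,575)]: print("nest side",plane("side",*S(*c),.012))
for nm,a,b in(("gripend",(120,197),(100,40)),("tip",(645,168),(455,370)),("ball",(738,173),(547,545)),("jarorange",(275,290),(88,243)),("bearhead",(480,182),(316,255)),("nozzle",(300,165),(220,165))):
    print(nm,*tri(T(*a),S(*b)))
for nm,c,z in(("ochre",(272.,249.),.085),("bearA",(319,257),.09),("bearB",(284,125),.09),("cup",(335,159),.05),("lid",(438,150),.095)): print(nm,plane("top",*c,z))
for nm,c,z in(("lampL",(138,184),.3),("lampR",(281,193),.3)): print(nm,plane("top",*c,z))
E
```

```text
q sense [ 0.112   0.0083 -0.9937]
board [[0.7308935404474624, 0.30908165330413745], [0.71608155378646, 0.021262869686052552], [0.5403531003830472, 0.028810451359822763], [0.5530766680464292, 0.3186553944759365]] [0.6351 0.1695 0.012 ] ((0.6356620788574219, 0.16982832551002502), (0.2901240885257721, 0.17806564271450043), 87.48645782470703)
nest [[0.6390218038601874, -0.01725698258084461], [0.6627173069037798, -0.2562068623208644], [0.5615306897394055, -0.25875077030180194], [0.5400490317055253, -0.027777632440539407]] [ 0.6008 -0.14    0.012 ] ((0.6006439924240112, -0.1417125016450882), (0.10094371438026428, 0.24012188613414764), 5.663221836090088)
board side [0.5523 0.3122 0.012 ]
board side [0.5404 0.0251 0.012 ]
board side [0.7111 0.014  0.012 ]
nest side [ 0.564 -0.262  0.012]
gripend [0.5735 0.1881 0.1801] 0.0007110947323545413
tip [ 0.6103 -0.1996  0.135 ] 0.0005497036694794902
ball [ 0.6187 -0.2957  0.0413] 0.0019285417645724494
jarorange [0.5036 0.0919 0.0758] 0.01575492747045604
bearhead [ 0.5931 -0.0722  0.1471] 0.0037733427988682375
nozzle [0.6054 0.0675 0.1201] 0.005057953741906708
ochre [0.4922 0.0845 0.085 ]
bearA [ 0.4763 -0.0288  0.09  ]
bearB [0.7978 0.0665 0.09  ]
cup [ 0.7245 -0.0627  0.05  ]
lid [ 0.7422 -0.3122  0.095 ]
lampL [0.6085 0.3077 0.3   ]
lampR [0.5983 0.0417 0.3   ]
```

```bash
cat >>h.py <<'E'
np.set_printoptions(precision=4,suppress=True)
def frame(yaw,tilt,s=1):
    # tool y along +-x (tilt None: nest) or along y (gun)
    c,n=np.cos(yaw),np.sin(yaw)
    if tilt is None: y=np.array([c,n,0])*s; z=np.array([0,0,-1.])
    else: y=np.array([-n,c,0])*s; z=np.array([np.sin(tilt)*c,np.sin(tilt)*n,-np.cos(tilt)])
    return R.from_matrix(np.c_[np.cross(y,z),y,z])
NEST=frame(np.radians(5.5),None)
GUN=frame(np.radians(-2.7),np.radians(30))
def go(p,Rt):
    s=r.get_state(); C=R.from_quat(s["eef_rot"])
    print("t",s["clock"],"pos",s["tool_pos"],"q",s["q"],"F",s["contact_force"],"op",s["opening"],s["finger_force"])
    print("xyz",C.inv().apply(np.array(p)-s["tool_pos"]),"rot",(C.inv()*Rt).as_rotvec())
E
python3 - <<'E'
from h import *
go([.42,.1,.4],NEST); go([.45,-.25,.35],NEST)
print(plane("top",*T(120,197),.19),plane("side",*S(100,40),.19), plane("top",*T(485,197),.02))
print((NEST.inv()*GUN).as_rotvec(),(NEST.inv()*frame(np.radians(-2.7),np.radians(30),-1)).as_rotvec())
E
```

```text
t 0.1 pos [0.2193 0.5847 0.238 ] q [-1.1782  0.6899 -0.1945  1.5662  0.1573  0.9025 -0.215 ] F [-0.8374 -0.3629  1.0361] op 1.0033515495969216 0.0
xyz [-0.3581 -0.3836 -0.1613] rot [-0.0014  0.001   1.1161]
t 0.1 pos [0.2193 0.5847 0.238 ] q [-1.1782  0.6899 -0.1945  1.5662  0.1573  0.9025 -0.215 ] F [-0.8374 -0.3629  1.0361] op 1.0033515495969216 0.0
xyz [-0.509  -0.7008 -0.1108] rot [-0.0014  0.001   1.1161]
[0.5729 0.1851 0.19  ] [0.5676 0.177  0.19  ] [ 0.5957 -0.0828  0.02  ]
[-0.3731 -0.4308 -1.3926] [-0.4476  0.3877  1.6704]
```

Emit:
carry_out(plan=[{"rot": [0,0,0.1],"xyz": [-0.02,-0.02,-0.02],"grip": 255},{"rot": [0,0,0.2],"xyz": [-0.045,-0.045,-0.035],"grip": 255},{"rot": [0,0,0.3],"xyz": [-0.07,-0.07,-0.05],"grip": 255},{"rot": [0,0,0.4],"xyz": [-0.095,-0.095,-0.065],"grip": 255},{"rot": [0,0,0.5],"xyz": [-0.12,-0.12,-0.08],"grip": 255},{"rot": [0,0,0.6],"xyz": [-0.145,-0.145,-0.095],"grip": 255},{"rot": [0,0,0.7],"xyz": [-0.17,-0.17,-0.11],"grip": 255},{"rot": [0,0,0.8],"xyz": [-0.195,-0.195,-0.125],"grip": 255}])

```text
clock: 0.77
tool_pos: [0.3337, 0.3322, 0.3642]
eef_rot: [0.55, 0.835, -0.0, -0.0]
contact_force: [0.1, -0.3, -0.1]
opening: 0.423
finger_force: 0.0
```

```bash
python3 - <<'E'
from h import *
go([.42,.0,.37],NEST); go([.45,-.25,.35],NEST)
E
```

```text
t 0.7667 pos [0.3337 0.3322 0.3642] q [-0.8956  0.3275  0.0206  1.8281 -0.0082  0.9868 -0.4644] F [ 0.105  -0.3273 -0.0551] op 0.4226702029657307 0.0
xyz [-0.3392 -0.0524 -0.0057] rot [-0.0007  0.0002  0.3112]
t 0.7667 pos [0.3337 0.3322 0.3642] q [-0.8956  0.3275  0.0206  1.8281 -0.0082  0.9868 -0.4644] F [ 0.105  -0.3273 -0.0551] op 0.4226702029657307 0.0
xyz [-0.5807 -0.1238  0.0143] rot [-0.0007  0.0002  0.3112]
```

Emit:
carry_out(plan=[{"rot": [0,0,0.05],"xyz": [-0.04,-0.005,0],"grip": 255},{"rot": [0,0,0.1],"xyz": [-0.08,-0.01,0],"grip": 255},{"rot": [0,0,0.15],"xyz": [-0.12,-0.017,0],"grip": 255},{"rot": [0,0,0.2],"xyz": [-0.16,-0.025,0],"grip": 255},{"rot": [0,0,0.25],"xyz": [-0.2,-0.032,0],"grip": 255},{"rot": [0,0,0.3],"xyz": [-0.24,-0.04,0],"grip": 255},{"rot": [0,0,0.31],"xyz": [-0.28,-0.045,0],"grip": 255},{"rot": [0,0,0.31],"xyz": [-0.32,-0.052,0],"grip": 255}])

```text
clock: 1.43
tool_pos: [0.414, 0.0183, 0.3637]
eef_rot: [0.67, 0.742, 0.0, -0.0]
contact_force: [1.5, 0.5, -0.7]
opening: 0.006
finger_force: 0.0
```

```bash
python3 - <<'E'
from h import *
go([.61,-.25,.30],NEST)
E
```

```text
t 1.4333 pos [0.414  0.0183 0.3637] q [-0.3307  0.2437  0.2283  1.9722 -0.0683  0.9327  0.0338] F [ 1.4634  0.5459 -0.6801] op 0.005653244355386233 0.0
xyz [-0.2869  0.1676  0.0637] rot [ 0.0002 -0.0003  0.006 ]
```

Emit:
carry_out(plan=[{"rot": [0,0,0],"xyz": [-0.035,0.015,0],"grip": 255},{"rot": [0,0,0],"xyz": [-0.07,0.035,0],"grip": 255},{"rot": [0,0,0],"xyz": [-0.105,0.055,0],"grip": 255},{"rot": [0,0,0],"xyz": [-0.14,0.075,0],"grip": 255},{"rot": [0,0,0],"xyz": [-0.175,0.095,0.01],"grip": 255},{"rot": [0,0,0],"xyz": [-0.21,0.12,0.02],"grip": 255},{"rot": [0,0,0],"xyz": [-0.245,0.145,0.035],"grip": 255},{"rot": [0,0,0.006],"xyz": [-0.275,0.17,0.05],"grip": 255}])

```text
clock: 2.1
tool_pos: [0.6075, -0.2341, 0.3154]
eef_rot: [0.673, 0.74, -0.0, 0.0]
contact_force: [1.3, 0.3, -0.3]
opening: 0.004
finger_force: 0.0
```

```bash
python3 - <<'E'
from h import *
go([.611,-.242,.2],NEST);go([.611,-.242,.118],NEST)
E
```

```text
t 2.1 pos [ 0.6075 -0.2341  0.3154] q [ 0.1654  0.6628  0.2553  1.3922 -0.1744  1.1085  0.5416] F [ 1.2966  0.3379 -0.2911] op 0.004497206142487655 0.0
xyz [-0.0082  0.0027  0.1154] rot [ 0.      0.0001 -0.0011]
t 2.1 pos [ 0.6075 -0.2341  0.3154] q [ 0.1654  0.6628  0.2553  1.3922 -0.1744  1.1085  0.5416] F [ 1.2966  0.3379 -0.2911] op 0.004497206142487655 0.0
xyz [-0.0082  0.0027  0.1974] rot [ 0.      0.0001 -0.0011]
```

Emit:
carry_out(plan=[{"rot": [0,0,0],"xyz": [-0.004,0.002,0.035],"grip": 255},{"rot": [0,0,0],"xyz": [-0.004,0.002,0.07],"grip": 255},{"rot": [0,0,0],"xyz": [-0.004,0.002,0.1],"grip": 255},{"rot": [0,0,0],"xyz": [-0.004,0.002,0.115],"grip": 255},{"rot": [0,0,0],"xyz": [-0.004,0.002,0.115],"grip": 255},{"rot": [0,0,0],"xyz": [-0.004,0.002,0.115],"grip": 255}])

```text
clock: 2.6
tool_pos: [0.6088, -0.2354, 0.2003]
eef_rot: [0.672, 0.74, -0.0, -0.001]
contact_force: [0.0, -0.1, 1.3]
opening: 0.001
finger_force: 0.0
```

```bash
python3 - <<'E'
from h import *
go([.611,-.242,.118],NEST)
i=[cv2.cvtColor(r.snapshot(n),cv2.COLOR_RGB2BGR) for n in("side","top")]
i=[cv2.resize(a,None,fx=2.5,fy=2.5,interpolation=cv2.INTER_CUBIC) for a in(i[0][180:330,280:430],i[1][145:265,300:450])]
i[1]=cv2.copyMakeBorder(i[1],0,75,0,0,cv2.BORDER_CONSTANT)
cv2.imwrite("pics/c1.png",np.hstack(i))
E
```

```text
t 2.6 pos [ 0.6088 -0.2354  0.2003] q [ 0.1831  0.7803  0.2204  1.5246 -0.2042  0.8615  0.5715] F [ 0.0488 -0.1049  1.3432] op 0.0011025756708370053 0.0
xyz [-0.0069  0.0017  0.0823] rot [-0.0019 -0.0009  0.0001]
```

View pics/c1.png

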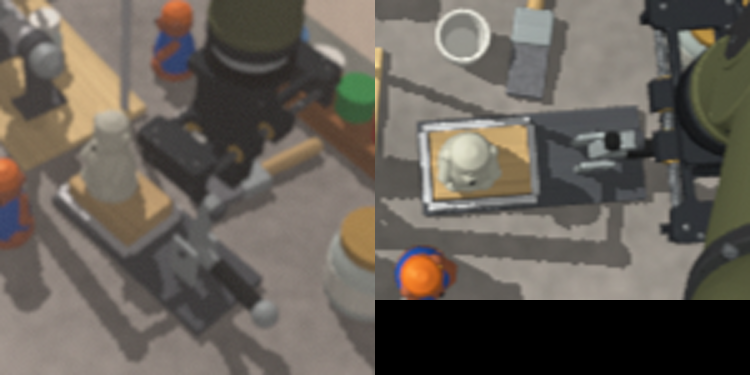

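The gripper stands to the right of (behind) the raised clamp arm, whose tip is at (612,140) in the right half, and nothing is in its way. I go down, then push.

Emit:
carry_out(plan=[{"rot": [0,0,0],"xyz": [-0.007,0.001,0.015],"grip": 255},{"rot": [0,0,0],"xyz": [-0.007,0.001,0.035],"grip": 255},{"rot": [0,0,0],"xyz": [-0.007,0.001,0.055],"grip": 255},{"rot": [0,0,0],"xyz": [-0.007,0.001,0.072],"grip": 255},{"rot": [0,0,0],"xyz": [-0.007,0.001,0.082],"grip": 255},{"rot": [0,0,0],"xyz": [-0.007,0.001,0.082],"grip": 255}])

```text
clock: 3.2
tool_pos: [0.6098, -0.2423, 0.1169]
eef_rot: [0.672, 0.74, -0.001, -0.002]
contact_force: [-0.3, 0.2, 0.0]
opening: 0.006
finger_force: 0.0
```

```bash
python3 - <<'E'
from h import *
p=np.array([.6067,-.1973,.118]); d=np.array([-.0958,.9954,0])
go(p+d*.042,NEST)
E
```

```text
t 3.2 pos [ 0.6098 -0.2423  0.1169] q [ 0.2097  0.8892  0.1887  1.5697 -0.2262  0.7074  0.599 ] F [-0.2752  0.1848  0.028 ] op 0.005518665409427688 0.0
xyz [ 0.0871  0.0012 -0.0009] rot [-0.0029 -0.0015 -0.0001]
```

Emit:
carry_out(plan=[{"rot": [0,0,0],"xyz": [0.007,0,0],"grip": 255},{"rot": [0,0,0],"xyz": [0.014,0,0],"grip": 255},{"rot": [0,0,0],"xyz": [0.021,0,0],"grip": 255},{"rot": [0,0,0],"xyz": [0.028,0,0],"grip": 255},{"rot": [0,0,0],"xyz": [0.035,0,0],"grip": 255},{"rot": [0,0,0],"xyz": [0.042,0,0],"grip": 255},{"rot": [0,0,0],"xyz": [0.049,0,0],"grip": 255},{"rot": [0,0,0],"xyz": [0.056,0,0],"grip": 255}])

```text
clock: 3.87
tool_pos: [0.6055, -0.1853, 0.1188]
eef_rot: [0.672, 0.74, 0.0, -0.0]
contact_force: [0.7, -1.7, -2.3]
opening: 0.006
finger_force: 1.2
```

Emit:
carry_out(plan=[{"rot": [0,0,0],"xyz": [0.006,0,0],"grip": 255},{"rot": [0,0,0],"xyz": [0.012,0,0],"grip": 255},{"rot": [0,0,0],"xyz": [0.018,0,0],"grip": 255},{"rot": [0,0,0],"xyz": [0.024,0,0],"grip": 255},{"rot": [0,0,0],"xyz": [0.03,0,0],"grip": 255},{"rot": [0,0,0],"xyz": [0.03,0,0],"grip": 255},{"rot": [0,0,0],"xyz": [0.03,0,0],"grip": 255}])

```text
clock: 4.45
tool_pos: [0.6027, -0.1558, 0.119]
eef_rot: [0.672, 0.741, 0.0, -0.0]
contact_force: [-0.6, 1.1, 0.2]
opening: 0.004
finger_force: 0.0
```

```bash
python3 - <<'E'
from h import *
go([.6,-.157,.25],NEST)
i=[cv2.cvtColor(r.snapshot(n),cv2.COLOR_RGB2BGR) for n in("side","top")]
i=[cv2.resize(a,None,fx=2.5,fy=2.5,interpolation=cv2.INTER_CUBIC) for a in(i[0][180:330,280:430],i[1][145:265,300:450])]
i[1]=cv2.copyMakeBorder(i[1],0,75,0,0,cv2.BORDER_CONSTANT)
cv2.imwrite("pics/c2.png",np.hstack(i))
E
```

```text
t 4.45 pos [ 0.6027 -0.1558  0.119 ] q [ 0.0718  0.8495  0.1966  1.683  -0.2515  0.6344  0.504 ] F [-0.6393  1.0763  0.2313] op 0.004249172044286083 0.0
xyz [-0.0008 -0.0028 -0.131 ] rot [-0.0002 -0.0009  0.0012]
```

View pics/c2.png

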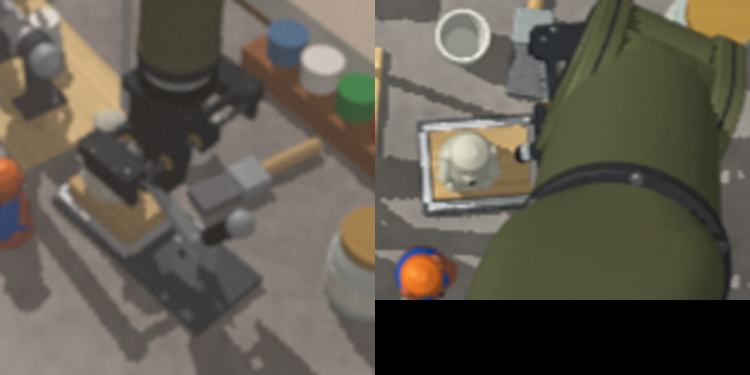

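The clamp is mid-fall: in the left half its handle ball is at (240,225), and in the right half the arm tip is at (522,153). I let it settle, then raise the tool.

Emit:
carry_out(plan=[{"rot": [0,0,0],"xyz": [0,0,0],"grip": 255},{"rot": [0,0,0],"xyz": [0,0,0],"grip": 255},{"rot": [0,0,0],"xyz": [0,0,0],"grip": 255},{"rot": [0,0,0],"xyz": [0,0,0],"grip": 255},{"rot": [0,0,0],"xyz": [0,0,0],"grip": 255},{"rot": [0,0,0],"xyz": [0,0,0],"grip": 255}])

```text
clock: 5.05
tool_pos: [0.6027, -0.1569, 0.119]
eef_rot: [0.672, 0.74, 0.0, -0.0]
contact_force: [-0.1, -0.2, -0.4]
opening: 0.004
finger_force: 0.0
```

```bash
python3 - <<'E'
from h import *
go([.6,-.157,.25],NEST)
i=cv2.cvtColor(r.snapshot("side"),cv2.COLOR_RGB2BGR)[180:330,280:430]
cv2.imwrite("pics/c3.png",cv2.resize(i,None,fx=3,fy=3,interpolation=cv2.INTER_CUBIC))
E
```

```text
t 5.05 pos [ 0.6027 -0.1569  0.119 ] q [ 0.0728  0.8497  0.1973  1.6827 -0.2513  0.6341  0.504 ] F [-0.0963 -0.2349 -0.3815] op 0.004319099282000458 0.0
xyz [ 0.0002 -0.0027 -0.131 ] rot [ 0.     -0.0001 -0.    ]
```

View pics/c3.png

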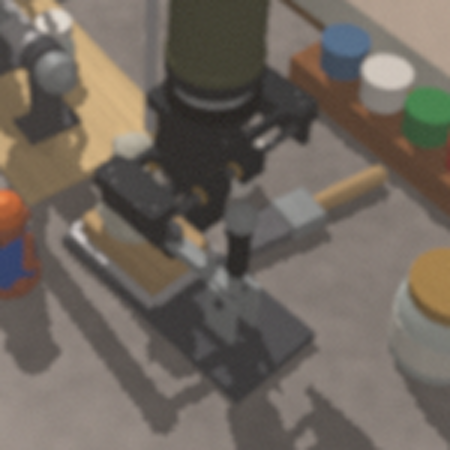

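The clamp is shut: the handle stands upright at (240,215) and the arm lies level on the plinth at (190,250). Now I retreat upward.

Emit:
carry_out(plan=[{"rot": [0,0,0],"xyz": [0,0,-0.02],"grip": 255},{"rot": [0,0,0],"xyz": [0,0,-0.05],"grip": 255},{"rot": [0,0,0],"xyz": [0,0,-0.08],"grip": 255},{"rot": [0,0,0],"xyz": [0,0,-0.11],"grip": 255},{"rot": [0,0,0],"xyz": [0,0,-0.14],"grip": 255},{"rot": [0,0,0],"xyz": [0,0,-0.17],"grip": 0},{"rot": [0,0,0],"xyz": [0,-0.03,-0.2],"grip": 0},{"rot": [0,0,0],"xyz": [0,-0.06,-0.22],"grip": 0}])

```text
clock: 5.77
tool_pos: [0.5441, -0.1625, 0.3413]
eef_rot: [0.672, 0.741, 0.001, 0.002]
contact_force: [-0.3, 0.3, 0.1]
opening: 0.208
finger_force: 0.0
```

```bash
python3 - <<'E'
from h import *
i=[cv2.imread("pics/top0.png")[165:225,205:285],cv2.imread("pics/side0.png")[160:235,255:315]]
i=[cv2.resize(i[0],None,fx=5,fy=5,interpolation=cv2.INTER_CUBIC),cv2.resize(i[1],None,fx=6,fy=6,interpolation=cv2.INTER_CUBIC)]
i[0]=cv2.copyMakeBorder(i[0],0,150,0,0,cv2.BORDER_CONSTANT)
cv2.imwrite("pics/gun.png",np.hstack(i))
sq=np.array([.5795,.174,.170]); t=GUN.as_matrix()
go([.42,.1,.37],GUN); print("pre",sq+t[:,2]*(.019-.13)-.008*t[:,1])
E
```

```text
t 5.7667 pos [ 0.5441 -0.1625  0.3413] q [ 0.0341  0.5094  0.2907  1.6183 -0.1637  1.0336  0.4712] F [-0.3451  0.3171  0.0622] op 0.2082344382025514 0.0
xyz [ 0.2733 -0.0977 -0.0295] rot [-0.3703 -0.4271 -1.391 ]
pre [0.5237 0.1686 0.2661]
```

View pics/gun.png

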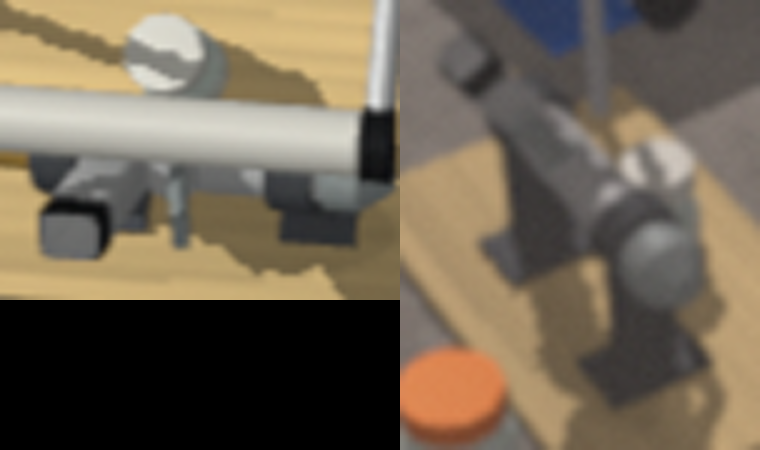

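The crop shows the grip's grey end face centred at (70,235) and the trigger's free end at (180,245) in the left half. In the right half the end face is at (462,62) and the nozzle disk at (662,262).

```bash
python3 - <<'E'
from h import *
A=lambda x,y:(205+(x+.5)/5-.5,165+(y+.5)/5-.5)
B=lambda x,y:(255+(x-400+.5)/6-.5,160+(y+.5)/6-.5)
print(tri(A(70,235),B(462,62)),plane("top",*A(70,235),.19),plane("side",*B(462,62),.19))
print("trig",plane("top",*A(180,243),.183))
print("nozzle",plane("side",*B(662,262),.105))
a=np.radians(-2.7);X=np.array([np.cos(a),np.sin(a),0]);Y=np.array([-np.sin(a),np.cos(a),0])
g=.5*-X+.866*np.array([0,0,1])
e=plane("top",*A(70,235),.19); print("foot from end",e-.098*g-.014*Y)
print("foot from nozzle",plane("side",*B(662,262),.105)+.114*Y)
print("foot from trig",plane("top",*A(180,243),.183)-.088*g+.038*Y)
E
```

```text
(array([0.5703, 0.1899, 0.1818]), np.float64(0.001173005098892423)) [0.5702 0.1872 0.19  ] [0.5653 0.1808 0.19  ]
trig [0.5685 0.1415 0.183 ]
nozzle [0.6122 0.0836 0.105 ]
foot from end [0.6184 0.1709 0.1051]
foot from nozzle [0.6176 0.1975 0.105 ]
foot from trig [0.6142 0.1774 0.1068]
```

Emit:
carry_out(plan=[{"rot": [-0.03,-0.03,-0.11],"xyz": [0.03,-0.012,-0.01],"grip": 0},{"rot": [-0.06,-0.06,-0.22],"xyz": [0.06,-0.025,-0.02],"grip": 0},{"rot": [-0.09,-0.1,-0.33],"xyz": [0.09,-0.04,-0.025],"grip": 0},{"rot": [-0.12,-0.135,-0.44],"xyz": [0.12,-0.055,-0.03],"grip": 0},{"rot": [-0.145,-0.17,-0.55],"xyz": [0.15,-0.07,-0.03],"grip": 0},{"rot": [-0.175,-0.2,-0.66],"xyz": [0.18,-0.08,-0.03],"grip": 0},{"rot": [-0.205,-0.235,-0.77],"xyz": [0.21,-0.09,-0.03],"grip": 0},{"rot": [-0.235,-0.27,-0.88],"xyz": [0.24,-0.1,-0.03],"grip": 0}])

```text
clock: 6.43
tool_pos: [0.4194, 0.068, 0.3695]
eef_rot: [0.282, 0.944, -0.003, 0.174]
contact_force: [0.8, 0.1, 0.1]
opening: 0.811
finger_force: 0.0
```

```bash
python3 - <<'E'
from h import *
go([.42,.16,.36],GUN)
E
```

```text
t 6.4333 pos [0.4194 0.068  0.3695] q [-0.5734  0.122   0.1378  2.1834  0.3849  0.6116  0.2602] F [0.7531 0.1289 0.1427] op 0.8112712788673399 0.0
xyz [ 0.0515  0.0768 -0.0004] rot [-0.1334 -0.1583 -0.5081]
```

Emit:
carry_out(plan=[{"rot": [-0.025,-0.03,-0.1],"xyz": [0.01,0.015,0],"grip": 0},{"rot": [-0.05,-0.06,-0.2],"xyz": [0.02,0.03,0],"grip": 0},{"rot": [-0.08,-0.09,-0.3],"xyz": [0.03,0.045,0],"grip": 0},{"rot": [-0.105,-0.12,-0.4],"xyz": [0.04,0.06,0],"grip": 0},{"rot": [-0.133,-0.158,-0.508],"xyz": [0.05,0.077,0],"grip": 0},{"rot": [-0.133,-0.158,-0.508],"xyz": [0.05,0.077,0],"grip": 0},{"rot": [-0.133,-0.158,-0.508],"xyz": [0.05,0.077,0],"grip": 0}])

```text
clock: 7.02
tool_pos: [0.4223, 0.158, 0.3595]
eef_rot: [0.026, 0.966, -0.007, 0.257]
contact_force: [-0.6, 0.6, 0.2]
opening: 0.997
finger_force: 0.0
```

```bash
python3 - <<'E'
from h import *
go([.5237,.1686,.2661],GUN)
E
```

```text
t 7.0167 pos [0.4223 0.158  0.3595] q [-0.7925  0.1449  0.088   2.291   0.8467  0.4573  0.0842] F [-0.6385  0.5562  0.235 ] op 0.9966946279983905 0.0
xyz [-0.041   0.0161  0.131 ] rot [-0.0036 -0.0043 -0.0053]
```

Emit:
carry_out(plan=[{"rot": [0,0,0],"xyz": [-0.008,0.003,0.025],"grip": 0},{"rot": [0,0,0],"xyz": [-0.016,0.006,0.05],"grip": 0},{"rot": [-0.003,-0.004,-0.005],"xyz": [-0.025,0.01,0.08],"grip": 0},{"rot": [-0.003,-0.004,-0.005],"xyz": [-0.034,0.014,0.11],"grip": 0},{"rot": [-0.003,-0.004,-0.005],"xyz": [-0.041,0.016,0.131],"grip": 0},{"rot": [-0.003,-0.004,-0.005],"xyz": [-0.041,0.016,0.131],"grip": 0},{"rot": [-0.003,-0.004,-0.005],"xyz": [-0.041,0.016,0.131],"grip": 0}])

```text
clock: 7.6
tool_pos: [0.5251, 0.1668, 0.2662]
eef_rot: [0.024, 0.965, -0.008, 0.259]
contact_force: [-0.8, 0.3, -1.2]
opening: 1.002
finger_force: 0.0
```

```bash
python3 - <<'E'
from h import *
t=GUN.as_matrix();sq=np.array([.5796,.1743,.170])
go(sq+t[:,2]*.019-.009*t[:,1],GUN)
i=[cv2.cvtColor(r.snapshot(n),cv2.COLOR_RGB2BGR) for n in("top","side")]
i=[cv2.resize(i[0][155:235,195:295],None,fx=4,fy=4,interpolation=cv2.INTER_CUBIC),cv2.resize(i[1][130:230,240:340],None,fx=4,fy=4,interpolation=cv2.INTER_CUBIC)]
i[0]=cv2.copyMakeBorder(i[0],0,80,0,0,cv2.BORDER_CONSTANT)
cv2.imwrite("pics/g1.png",np.hstack(i))
E
```

```text
t 7.6 pos [0.5251 0.1668 0.2662] q [-0.8306  0.4769  0.3975  2.237   1.4624  0.0958 -0.4347] F [-0.8348  0.3147 -1.2358] op 1.0023832520310152 0.0
xyz [0.0014 0.0016 0.1293] rot [-0.0041  0.0013 -0.0025]
```

View pics/g1.png

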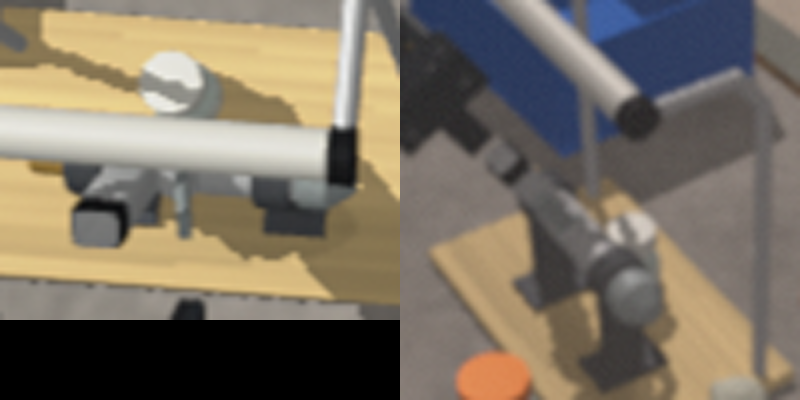

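The right finger tip shows at (188,310) in the left half, below the trigger end at (183,232). The gun is untouched, and in the right half the gripper comes in along the grip. I go in slowly.

Emit:
carry_out(plan=[{"rot": [0,0,0],"xyz": [0.0,0.001,0.005],"grip": 0},{"rot": [0,0,0],"xyz": [0.0,0.001,0.01],"grip": 0},{"rot": [0,0,0],"xyz": [0.0,0.001,0.018],"grip": 0},{"rot": [0,0,0],"xyz": [0.001,0.001,0.026],"grip": 0},{"rot": [0,0,0],"xyz": [0.001,0.001,0.034],"grip": 0},{"rot": [0,0,0],"xyz": [0.001,0.001,0.042],"grip": 0},{"rot": [0,0,0],"xyz": [0.001,0.001,0.042],"grip": 0},{"rot": [0,0,0],"xyz": [0.001,0.001,0.042],"grip": 0}])

```text
clock: 8.37
tool_pos: [0.5443, 0.1681, 0.2307]
eef_rot: [0.024, 0.965, -0.006, 0.26]
contact_force: [-0.4, -0.5, 0.2]
opening: 0.993
finger_force: 0.0
```

```bash
python3 - <<'E'
from h import *
t=GUN.as_matrix();sq=np.array([.5796,.1755,.170])
go(sq+t[:,2]*.019-.009*t[:,1],GUN)
E
```

```text
t 8.3667 pos [0.5443 0.1681 0.2307] q [-0.6164  0.5384  0.1149  2.2248  1.8665  0.2287 -0.833 ] F [-0.353  -0.5162  0.1594] op 0.9928755840985692 0.0
xyz [0.0003 0.     0.0891] rot [ 0.0003  0.0018 -0.0019]
```

Emit:
carry_out(plan=[{"rot": [0,0,0],"xyz": [0,0,0.006],"grip": 0},{"rot": [0,0,0],"xyz": [0,0,0.013],"grip": 0},{"rot": [0,0,0],"xyz": [0,0,0.02],"grip": 0},{"rot": [0,0,0],"xyz": [0,0,0.027],"grip": 0},{"rot": [0,0,0],"xyz": [0,0,0.034],"grip": 0},{"rot": [0,0,0],"xyz": [0,0,0.04],"grip": 0},{"rot": [0,0,0],"xyz": [0,0,0.04],"grip": 0},{"rot": [0,0,0],"xyz": [0,0,0.04],"grip": 0}])

```text
clock: 9.03
tool_pos: [0.5644, 0.1675, 0.1947]
eef_rot: [0.023, 0.966, -0.006, 0.259]
contact_force: [-0.6, -0.6, -0.0]
opening: 1.002
finger_force: 0.0
```

```bash
python3 - <<'E'
from h import *
t=GUN.as_matrix();sq=np.array([.5796,.1755,.170])
go(sq+t[:,2]*.019-.009*t[:,1],GUN)
E
```

```text
t 9.0333 pos [0.5644 0.1675 0.1947] q [-0.5019  0.6217 -0.022   2.2031  2.0111  0.3149 -0.9582] F [-0.6344 -0.5634 -0.0017] op 1.0023602075021325 0.0
xyz [-0.0005 -0.0002  0.0478] rot [-0.0005  0.0003 -0.0001]
```

Emit:
carry_out(plan=[{"rot": [0,0,0],"xyz": [0,0,0.004],"grip": 0},{"rot": [0,0,0],"xyz": [0,0,0.008],"grip": 0},{"rot": [0,0,0],"xyz": [0,0,0.012],"grip": 0},{"rot": [0,0,0],"xyz": [0,0,0.016],"grip": 0},{"rot": [0,0,0],"xyz": [0,0,0.02],"grip": 0},{"rot": [0,0,0],"xyz": [0,0,0.02],"grip": 0}])

```text
clock: 9.53
tool_pos: [0.5747, 0.167, 0.1768]
eef_rot: [0.023, 0.966, -0.006, 0.259]
contact_force: [0.9, 0.3, -0.1]
opening: 0.998
finger_force: 0.0
```

Emit:
carry_out(plan=[{"rot": [0,0,0],"xyz": [0,0,0.005],"grip": 0},{"rot": [0,0,0],"xyz": [0,0,0.01],"grip": 0},{"rot": [0,0,0],"xyz": [0,0,0.015],"grip": 0},{"rot": [0,0,0],"xyz": [0,0,0.02],"grip": 0},{"rot": [0,0,0],"xyz": [0,0,0.026],"grip": 0},{"rot": [0,0,0],"xyz": [0,0,0.026],"grip": 0},{"rot": [0,0,0],"xyz": [0,0,0.026],"grip": 0}])

```text
clock: 10.12
tool_pos: [0.5874, 0.1664, 0.1546]
eef_rot: [0.023, 0.966, -0.006, 0.259]
contact_force: [-0.2, -0.1, 0.2]
opening: 0.999
finger_force: 0.0
```

```bash
python3 - <<'E'
from h import *
t=GUN.as_matrix();sq=np.array([.5796,.1755,.170])
go(sq+t[:,2]*.019-.002*t[:,1],GUN)
E
```

```text
t 10.1167 pos [0.5874 0.1664 0.1546] q [-0.4204  0.7177 -0.1095  2.1689  2.1166  0.3881 -1.0355] F [-0.1851 -0.0832  0.2287] op 0.9994169217751296 0.0
xyz [-0.0005  0.0067  0.0015] rot [-0.0005  0.0002 -0.0001]
```

Emit:
carry_out(plan=[{"rot": [0,0,0],"xyz": [0,0.003,0.001],"grip": 20},{"rot": [0,0,0],"xyz": [0,0.006,0.001],"grip": 40},{"rot": [0,0,0],"xyz": [0,0.006,0.001],"grip": 60},{"rot": [0,0,0],"xyz": [0,0.006,0.001],"grip": 75},{"rot": [0,0,0],"xyz": [0,0.006,0.001],"grip": 85},{"rot": [0,0,0],"xyz": [0,0.006,0.001],"grip": 90},{"rot": [0,0,0],"xyz": [0,0.006,0.001],"grip": 95},{"rot": [0,0,0],"xyz": [0,0.006,0.001],"grip": 95}], squeeze=20)

```text
clock: 10.78
tool_pos: [0.5884, 0.1745, 0.1545]
eef_rot: [0.022, 0.966, -0.005, 0.259]
contact_force: [0.5, 5.3, -0.5]
opening: 0.625
finger_force: 7.3
```

Emit:
carry_out(plan=[{"rot": [0,0,0],"xyz": [0,0.003,0],"grip": 100},{"rot": [0,0,0],"xyz": [0,0.006,0],"grip": 110},{"rot": [0,0,0],"xyz": [0,0.006,0],"grip": 120},{"rot": [0,0,0],"xyz": [0,0.006,0],"grip": 135},{"rot": [0,0,0],"xyz": [0,0.006,0],"grip": 150},{"rot": [0,0,0],"xyz": [0,0.006,0],"grip": 150},{"rot": [0,0,0],"xyz": [0,0.006,0],"grip": 150}], squeeze=25)

```text
clock: 11.37
tool_pos: [0.5886, 0.1793, 0.1545]
eef_rot: [0.022, 0.966, -0.006, 0.259]
contact_force: [-2.1, 4.7, 3.2]
opening: 0.515
finger_force: 25.0
```

Emit:
carry_out(plan=[{"rot": [0,0,0],"xyz": [0,0.001,0],"grip": 150},{"rot": [0,0,0],"xyz": [0,0.001,0],"grip": 150},{"rot": [0,0,0],"xyz": [0,0.001,0],"grip": 150},{"rot": [0,0,0],"xyz": [0,0.001,0],"grip": 150},{"rot": [0,0,0],"xyz": [0,0.001,0],"grip": 150},{"rot": [0,0,0],"xyz": [0,0.001,0],"grip": 150},{"rot": [0,0,0],"xyz": [0,0.001,0],"grip": 150},{"rot": [0,0,0],"xyz": [0,0.001,0],"grip": 150}])

```text
clock: 12.03
tool_pos: [0.5886, 0.1793, 0.1545]
eef_rot: [0.023, 0.966, -0.006, 0.259]
contact_force: [-1.8, 2.7, 4.7]
opening: 0.517
finger_force: 25.0
```

Emit:
carry_out(plan=[{"rot": [0,0,0],"xyz": [0,0,0],"grip": 150},{"rot": [0,0,0],"xyz": [0,0,0],"grip": 150},{"rot": [0,0,0],"xyz": [0,0,0],"grip": 150},{"rot": [0,0,0],"xyz": [0,0,0],"grip": 150},{"rot": [0,0,0],"xyz": [0,0,0],"grip": 150},{"rot": [0,0,0],"xyz": [0,0,0],"grip": 150},{"rot": [0,0,0],"xyz": [0,0,0],"grip": 150},{"rot": [0,0,0],"xyz": [0,0,0],"grip": 150}])

```text
clock: 12.7
tool_pos: [0.5886, 0.1794, 0.1545]
eef_rot: [0.023, 0.966, -0.006, 0.259]
contact_force: [-1.4, 2.1, 5.4]
opening: 0.517
finger_force: 25.0
```

Emit:
carry_out(plan=[{"rot": [0,0,0],"xyz": [0,0,0],"grip": 150},{"rot": [0,0,0],"xyz": [0,0,0],"grip": 150},{"rot": [0,0,0],"xyz": [0,0,0],"grip": 150},{"rot": [0,0,0],"xyz": [0,0,0],"grip": 150}])

```text
clock: 13.03
tool_pos: [0.5886, 0.1794, 0.1544]
eef_rot: [0.023, 0.966, -0.006, 0.259]
contact_force: [-2.2, 2.3, 5.0]
opening: 0.512
finger_force: 25.0
```

Emit:
carry_out(plan=[{"rot": [0,0,0],"xyz": [0,-0.001,0],"grip": 90},{"rot": [0,0,0],"xyz": [0,-0.003,0],"grip": 60},{"rot": [0,0,0],"xyz": [0,-0.006,0],"grip": 30},{"rot": [0,0,0],"xyz": [0,-0.009,0],"grip": 0},{"rot": [0,0,0],"xyz": [0,-0.009,0],"grip": 0},{"rot": [0,0,0],"xyz": [0,-0.009,0],"grip": 0},{"rot": [0,0,0],"xyz": [0,-0.009,0],"grip": 0},{"rot": [0,0,0],"xyz": [0,-0.009,0],"grip": 0}])

```text
clock: 13.7
tool_pos: [0.5881, 0.1711, 0.1542]
eef_rot: [0.022, 0.966, -0.006, 0.259]
contact_force: [-0.4, -0.5, 0.2]
opening: 0.998
finger_force: 0.0
```

```bash
python3 - <<'E'
from h import *
t=GUN.as_matrix();sq=np.array([.5796,.179,.170])
go(sq+t[:,2]*.019-.009*t[:,1],GUN)
go(sq+t[:,2]*-.18-.009*t[:,1],GUN)
E
```

```text
t 13.7 pos [0.5881 0.1711 0.1542] q [-0.4311  0.7197 -0.1051  2.1633  2.1073  0.3858 -1.0327] F [-0.3783 -0.4521  0.2086] op 0.9976349871145693 0.0
xyz [-0.0002 -0.0015  0.0009] rot [0.0006 0.0007 0.0004]
t 13.7 pos [0.5881 0.1711 0.1542] q [-0.4311  0.7197 -0.1051  2.1633  2.1073  0.3858 -1.0327] F [-0.3783 -0.4521  0.2086] op 0.9976349871145693 0.0
xyz [-0.0003 -0.0014 -0.1981] rot [0.0006 0.0007 0.0004]
```

The trigger bottomed out (opening 45.5 mm, 25 N, about 1.7 s held) and has been let go. I withdraw along the grip.

Emit:
carry_out(plan=[{"rot": [0,0,0],"xyz": [0,-0.001,-0.007],"grip": 0},{"rot": [0,0,0],"xyz": [0,-0.001,-0.014],"grip": 0},{"rot": [0,0,0],"xyz": [0,-0.001,-0.022],"grip": 0},{"rot": [0,0,0],"xyz": [0,-0.001,-0.03],"grip": 0},{"rot": [0,0,0],"xyz": [0,-0.001,-0.04],"grip": 0},{"rot": [0,0,0],"xyz": [0,-0.001,-0.05],"grip": 0},{"rot": [0,0,0],"xyz": [0,-0.001,-0.06],"grip": 0},{"rot": [0,0,0],"xyz": [0,-0.001,-0.07],"grip": 0}])

```text
clock: 14.37
tool_pos: [0.5525, 0.1715, 0.2161]
eef_rot: [0.023, 0.965, -0.006, 0.259]
contact_force: [-0.4, -0.1, -0.7]
opening: 1.0
finger_force: 0.0
```

Emit:
carry_out(plan=[{"rot": [0,0,0],"xyz": [0,0,-0.01],"grip": 255},{"rot": [0,0,0],"xyz": [0,0,-0.02],"grip": 255},{"rot": [0,0,0],"xyz": [0,0,-0.03],"grip": 255},{"rot": [0,0,0],"xyz": [0,0,-0.04],"grip": 255},{"rot": [0,0,0],"xyz": [0,0,-0.055],"grip": 255},{"rot": [0,0,0],"xyz": [0,0,-0.07],"grip": 255},{"rot": [0,0,0],"xyz": [0,0,-0.085],"grip": 255},{"rot": [0,0,0],"xyz": [0,0,-0.1],"grip": 255}])

```text
clock: 15.03
tool_pos: [0.5016, 0.174, 0.3025]
eef_rot: [0.022, 0.966, -0.006, 0.259]
contact_force: [0.7, -0.3, 0.3]
opening: 0.418
finger_force: 0.0
```

```bash
python3 - <<'E'
from h import *
go([.42,.15,.38],GUN);go([.43,0.02,.39],NEST)
E
```

```text
t 15.0333 pos [0.5016 0.174  0.3025] q [-0.7563  0.3618  0.2024  2.225   1.0658  0.2606 -0.0585] F [ 0.6909 -0.2863  0.2735] op 0.41760340393746426 0.0
xyz [ 0.0308 -0.0278 -0.1074] rot [0.0003 0.0001 0.0009]
t 15.0333 pos [0.5016 0.174  0.3025] q [-0.7563  0.3618  0.2024  2.225   1.0658  0.2606 -0.0585] F [ 0.6909 -0.2863  0.2735] op 0.41760340393746426 0.0
xyz [ 0.012  -0.1572 -0.108 ] rot [0.3733 0.4309 1.3935]
```

Next I retreat further, then turn back to the nest orientation.

Emit:
carry_out(plan=[{"rot": [0,0,0],"xyz": [0.01,-0.005,-0.025],"grip": 255},{"rot": [0,0,0],"xyz": [0.02,-0.015,-0.055],"grip": 255},{"rot": [0,0,0.01],"xyz": [0.03,-0.025,-0.08],"grip": 255},{"rot": [0.03,0.035,0.11],"xyz": [0.03,-0.04,-0.105],"grip": 255},{"rot": [0.06,0.07,0.22],"xyz": [0.025,-0.06,-0.105],"grip": 255},{"rot": [0.09,0.1,0.33],"xyz": [0.02,-0.08,-0.105],"grip": 255},{"rot": [0.12,0.135,0.44],"xyz": [0.015,-0.1,-0.105],"grip": 255},{"rot": [0.145,0.17,0.55],"xyz": [0.015,-0.12,-0.105],"grip": 255}])

```text
clock: 15.7
tool_pos: [0.4321, 0.0569, 0.3862]
eef_rot: [0.304, 0.938, -0.001, 0.167]
contact_force: [0.6, -0.2, -0.7]
opening: 0.003
finger_force: 0.0
```

```bash
python3 - <<'E'
from h import *
go([.44,-.15,.38],NEST)
E
```

```text
t 15.7 pos [0.4321 0.0569 0.3862] q [-0.52    0.1186  0.1352  2.1185  0.3238  0.6724  0.3245] F [ 0.5907 -0.1945 -0.6648] op 0.003467900059864174 0.0
xyz [-0.1221 -0.1647  0.0297] rot [0.2315 0.257  0.8389]
```

Emit:
carry_out(plan=[{"rot": [0.03,0.032,0.105],"xyz": [-0.015,-0.02,0.003],"grip": 255},{"rot": [0.06,0.064,0.21],"xyz": [-0.03,-0.04,0.006],"grip": 255},{"rot": [0.09,0.096,0.315],"xyz": [-0.045,-0.06,0.01],"grip": 255},{"rot": [0.115,0.128,0.42],"xyz": [-0.06,-0.08,0.015],"grip": 255},{"rot": [0.145,0.16,0.525],"xyz": [-0.075,-0.1,0.018],"grip": 255},{"rot": [0.175,0.193,0.63],"xyz": [-0.09,-0.12,0.022],"grip": 255},{"rot": [0.203,0.225,0.735],"xyz": [-0.105,-0.14,0.026],"grip": 255},{"rot": [0.2315,0.257,0.839],"xyz": [-0.122,-0.165,0.03],"grip": 255}])

```text
clock: 16.37
tool_pos: [0.4406, -0.1498, 0.3797]
eef_rot: [0.672, 0.741, -0.001, 0.0]
contact_force: [1.1, 0.1, -0.6]
opening: 0.006
finger_force: 0.0
```

```bash
python3 - <<'E'
from h import *
go([.602,-.153,.30],NEST)
E
```

```text
t 16.3667 pos [ 0.4406 -0.1498  0.3797] q [-0.0327  0.3173  0.366   1.8242 -0.1296  1.0236  0.4815] F [ 1.1043  0.1022 -0.5743] op 0.006292884645832998 0.0
xyz [-0.0188  0.1603  0.0797] rot [-0.0005  0.0012  0.0013]
```

Emit:
carry_out(plan=[{"rot": [0,0,0],"xyz": [-0.004,0.03,0.005],"grip": 255},{"rot": [0,0,0],"xyz": [-0.008,0.06,0.015],"grip": 255},{"rot": [0,0,0],"xyz": [-0.012,0.09,0.03],"grip": 255},{"rot": [0,0,0],"xyz": [-0.016,0.12,0.045],"grip": 255},{"rot": [0,0,0],"xyz": [-0.019,0.145,0.06],"grip": 255},{"rot": [0,0,0.001],"xyz": [-0.019,0.16,0.08],"grip": 255},{"rot": [0,0,0.001],"xyz": [-0.019,0.16,0.1],"grip": 255},{"rot": [0,0,0.001],"xyz": [-0.019,0.16,0.1],"grip": 255}])

```text
clock: 17.03
tool_pos: [0.5996, -0.1519, 0.2752]
eef_rot: [0.671, 0.742, -0.004, -0.002]
contact_force: [-0.9, 1.2, -0.4]
opening: 0.006
finger_force: 0.0
```

```bash
python3 - <<'E'
from h import *
go([.6027,-.155,.112],NEST)
E
```

```text
t 17.0333 pos [ 0.5996 -0.1519  0.2752] q [ 0.0005  0.6605  0.313   1.5503 -0.2253  0.974   0.4803] F [-0.9121  1.2346 -0.4494] op 0.0056304331822069715 0.0
xyz [-0.0032  0.0041  0.1632] rot [-0.0082  0.0015  0.0041]
```

Emit:
carry_out(plan=[{"rot": [0,0,0],"xyz": [-0.003,0.004,0.02],"grip": 255},{"rot": [0,0,0],"xyz": [-0.003,0.004,0.045],"grip": 255},{"rot": [0,0,0],"xyz": [-0.003,0.004,0.07],"grip": 255},{"rot": [0,0,0],"xyz": [-0.003,0.004,0.095],"grip": 255},{"rot": [0,0,0],"xyz": [-0.003,0.004,0.12],"grip": 255},{"rot": [0,0,0],"xyz": [-0.003,0.004,0.14],"grip": 255},{"rot": [0,0,0],"xyz": [-0.003,0.004,0.15],"grip": 255},{"rot": [0,0,0],"xyz": [-0.003,0.004,0.15],"grip": 255}])

```text
clock: 17.7
tool_pos: [0.6042, -0.1566, 0.1282]
eef_rot: [0.671, 0.741, -0.003, -0.0]
contact_force: [0.3, -0.1, 0.2]
opening: 0.002
finger_force: 0.0
```

```bash
python3 - <<'E'
from h import *
p=np.array([.6067,-.1973,.118]); d=np.array([-.0958,.9954,0])
go(p-d*.056,NEST)
E
```

```text
t 17.7 pos [ 0.6042 -0.1566  0.1282] q [ 0.046   0.8439  0.2417  1.6715 -0.2868  0.6644  0.5355] F [ 0.2569 -0.1405  0.1698] op 0.0024823285447312157 0.0
xyz [-0.0967 -0.0016  0.0105] rot [-0.0045  0.0033  0.0024]
```

Emit:
carry_out(plan=[{"rot": [0,0,0],"xyz": [-0.008,0,0],"grip": 255},{"rot": [0,0,0],"xyz": [-0.016,0,0],"grip": 255},{"rot": [0,0,0],"xyz": [-0.024,0,0],"grip": 255},{"rot": [0,0,0],"xyz": [-0.032,0,0],"grip": 255},{"rot": [0,0,0],"xyz": [-0.04,0,0.002],"grip": 255},{"rot": [0,0,0],"xyz": [-0.047,-0.001,0.004],"grip": 255},{"rot": [0,0,0],"xyz": [-0.054,-0.001,0.007],"grip": 255},{"rot": [0,0,0],"xyz": [-0.061,-0.001,0.01],"grip": 255}])

```text
clock: 18.37
tool_pos: [0.6106, -0.2191, 0.1191]
eef_rot: [0.672, 0.741, -0.002, 0.001]
contact_force: [0.4, 1.5, 1.6]
opening: 0.005
finger_force: 1.1
```

Emit:
carry_out(plan=[{"rot": [0,0,0],"xyz": [-0.006,0,0],"grip": 255},{"rot": [0,0,0],"xyz": [-0.012,0,0],"grip": 255},{"rot": [0,0,0],"xyz": [-0.018,0,0],"grip": 255},{"rot": [0,0,0],"xyz": [-0.024,0,0],"grip": 255},{"rot": [0,0,0],"xyz": [-0.03,0,0],"grip": 255},{"rot": [0,0,0],"xyz": [-0.036,0,0],"grip": 255},{"rot": [0,0,0],"xyz": [-0.036,0,0],"grip": 255},{"rot": [0,0,0],"xyz": [-0.036,0,0],"grip": 255}])

```text
clock: 19.03
tool_pos: [0.6137, -0.2545, 0.1193]
eef_rot: [0.672, 0.741, -0.002, 0.001]
contact_force: [1.5, 0.0, 0.0]
opening: 0.007
finger_force: 0.0
```

Emit:
carry_out(plan=[{"rot": [0,0,0],"xyz": [0,0,0],"grip": 255},{"rot": [0,0,0],"xyz": [0,0,0],"grip": 255},{"rot": [0,0,0],"xyz": [0,0,0],"grip": 255},{"rot": [0,0,0],"xyz": [0,0,0],"grip": 255},{"rot": [0,0,0],"xyz": [0,0,0],"grip": 255},{"rot": [0,0,0],"xyz": [0,0,0],"grip": 255},{"rot": [0,0,0],"xyz": [0,0,0],"grip": 255},{"rot": [0,0,0],"xyz": [0,0,0],"grip": 255}])

```text
clock: 19.7
tool_pos: [0.6138, -0.2537, 0.1193]
eef_rot: [0.671, 0.741, -0.002, 0.001]
contact_force: [0.0, 0.1, -0.5]
opening: 0.007
finger_force: 0.0
```

Emit:
carry_out(plan=[{"rot": [0,0,0],"xyz": [0,0,-0.02],"grip": 255},{"rot": [0,0,0],"xyz": [0,0,-0.04],"grip": 255},{"rot": [0,0,0],"xyz": [0,0,-0.07],"grip": 255},{"rot": [0,0,0],"xyz": [0,0,-0.1],"grip": 255},{"rot": [0,0,0],"xyz": [0,0,-0.13],"grip": 255},{"rot": [0,0,0],"xyz": [0,0,-0.16],"grip": 255},{"rot": [0,0,0],"xyz": [-0.03,-0.03,-0.18],"grip": 255},{"rot": [0,0,0],"xyz": [-0.06,-0.07,-0.18],"grip": 255}])

```text
clock: 20.37
tool_pos: [0.5641, -0.3097, 0.3032]
eef_rot: [0.669, 0.743, -0.0, 0.005]
contact_force: [0.2, -1.2, -0.2]
opening: 0.006
finger_force: 0.0
```

```bash
python3 - <<'E'
from h import *
go([.45,-.3,.33],NEST)
i=[cv2.cvtColor(r.snapshot(n),cv2.COLOR_RGB2BGR) for n in("side","top")]
i=[cv2.resize(i[0][150:330,240:430],None,fx=2,fy=2,interpolation=cv2.INTER_CUBIC),cv2.resize(i[1][100:280,200:410],None,fx=2,fy=2,interpolation=cv2.INTER_CUBIC)]
cv2.imwrite("pics/end.png",np.hstack(i))
E
```

```text
t 20.3667 pos [ 0.5641 -0.3097  0.3032] q [ 0.2772  0.6593  0.2875  1.4479 -0.1983  1.0525  0.7095] F [ 0.1669 -1.241  -0.2272] op 0.005984312500337316 0.0
xyz [ 0.0215 -0.1123 -0.0277] rot [0.0071 0.008  0.0094]
```

View pics/end.png

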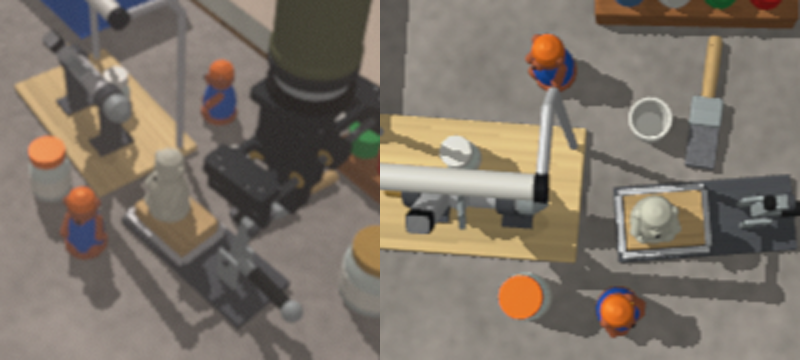

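The clamp is fully open again: the ball is at (289,309), which is full-frame (385,305) as at the start. The bear sits in its nest at (165,190), and the bystanders are where they were. I let the arm settle, then hand in.

Emit:
carry_out(plan=[{"rot": [0,0,0],"xyz": [0,0,-0.01],"grip": 255},{"rot": [0,0,0],"xyz": [0,0,-0.01],"grip": 255},{"rot": [0,0,0],"xyz": [0,0,-0.01],"grip": 255},{"rot": [0,0,0],"xyz": [0,0,-0.01],"grip": 255},{"rot": [0,0,0],"xyz": [0,0,-0.01],"grip": 255},{"rot": [0,0,0],"xyz": [0,0,-0.01],"grip": 255}])

```text
clock: 20.97
tool_pos: [0.5603, -0.3097, 0.3086]
eef_rot: [0.671, 0.741, -0.002, 0.0]
contact_force: [-0.5, 0.2, 1.1]
opening: 0.006
finger_force: 0.0
```

```bash
python3 -c "
from plant import r
print(r.finish_job())"
```

```text
the job is handed in; nothing more can be done
None
```

The plinth was clamped, the trigger held fully squeezed for about 1.7 s and released, and the clamp swung fully open again; the job was handed in at about 21 s with the bear in its nest and the bystanders undisturbed.

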